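# Prime the praline doser and hold the selector on its third click

## Robot

A 6-joint arm with a two-finger parallel gripper is mounted at the origin on the work surface. World frame = base frame: x ahead of the robot, y to its left, z up, the work surface at z = 0. Lengths are in m, angles in rad, forces in N, time in s.
With the tool pointing down it reaches from about 0.325 to 0.9 m from the base axis. Payload 6.1 kg.
Tool frame: the origin (TCP) lies midway between the tips of the shut fingers; the grasp point (between the pads) lies 19 mm behind it (grip_point_offset is the distance from the TCP to the grasp point, in m); z points along the fingers, y is the line along which they close (so a half turn about z gives the same grasp; the last joint's range is limited). The gripper opens to 85 mm and grips with 20 to 120 N. Pads are 22 mm wide; open, the fingers measure 114 mm over their backs; the gripper's body (76 mm by 85 mm) begins 54 mm behind the grasp point. The pads swing forward as they close: fully open they stand 13 mm farther back than shut.
Start: joints at [-1.355, 0.22, 1.526, -0, 1.395, -0.126], TCP at [0.209, -0.589, 0.231] pointing down, gripper open.
Joint ranges: [-2.98, 2.98], [-0.91, 2.08], [0.09, 2.57], [-1.24, 4.39], [0.2, 2.65], [-2.68, 2.68]. Speed limits (rad/s): [2.57, 2.57, 3.01, 3.14, 3.14, 3.14].

## Interface

Orientations are given as a unit quaternion [w, x, y, z].
In Python, from station import read_state, get_image, camera_model, close_job, grip_point_offset gives the robot as it stands.
- The arm moves only by the tool play_rows, never from a script. Its argument "moves" is a list that holds one entry, the list of rows, each a list of 5 numbers: the shift along the tool's x, y, z in cm, then the turn about the tool's z in degrees, then the closure, from 0 (fully open) to 1 (shut). In form: [[[tx, ty, tz, turn, jaw], ...]]. A call has exactly 10 rows; each row is the pose to reach, as a shift and turn from the pose commanded when the call began, along the tool's axes at that moment; what a row does not reach only later rows make up. A row lasts 1/10 s, in which the tool goes at most 50 mm and 8.59 degrees, less where a joint would pass 70% of its speed; a pose out of reach is approached as far as the arm can. A call with a gripper value outside its range is refused whole. The fingers move at their own pace and stop on an object; "squeeze" is the grip in N (left out, the last holds). Time passes only in rows, so rows that repeat a pose let the fingers close, or fill a call up. It gives the time, the measured TCP pose, the force, the opening and the grip force at its end, in the units of the state.
- read_state(): the state, without advancing time (a new reading comes with each control period).
- get_image(name): name is "scene" or "top"; returns the picture (384x512x3 uint8, red, green, blue); there is no depth.
- camera_model(name): a dict with "fov_y" (degrees; the focal length in pixels is half the picture's height over the tangent of half this angle, whatever the lens; pixels are square), "cx", "cy" (the principal point, pixels), "world_to_cam" (4x4, takes a point from world to camera coordinates). Camera axes: x right, y up, looking along -z (the intrinsics and any distortion apply to the point x, -y, -z); pixel columns grow to the right and rows downward; lengths in m; the calibration is good to about 2 mm. A picture is of the moment at which its call begins. camera_model takes no time and is no camera call.
- close_job(): hands the job in; it is judged then, once.
The state is a dict: "clock": time; "qpos": joint angles; "qd": joint speeds; "joint_efforts": joint torques, N m; "eef_pos": TCP position; "orientation": TCP orientation; "force": force on the tool from outside, world axes, zero at the start; "wrist_torque": the same for the moment, N m; "grip_width": finger opening in m; "gripper_force": force on a finger pad.
Only numpy, scipy, OpenCV 4.12 (cv2) and the standard library are available. Lean on these libraries where they do the work, as an engineer would, in place of code of your own. Each camera call takes 0.05 s, during which the arm holds its last target. There are 200 camera calls.

## Task

Get the praline doser ready to pour: press the mushroom plunger on the steel pump can all the way down to its stop and let it come fully back up, then grip the winged selector knob on the low console and turn it clockwise from its home mark to the third click, without running on to the fourth. The knob springs home if let go, so finish while still gripping it, steady on the third click. Leave the row of pralines standing where they are.

Things in the scene. Friction and masses are not known exactly. Their poses are not given: they have to be found in the camera images.
- plunger_top (a point): centre of the top face of the pump's black mushroom plunger head (44 mm across, 16 mm thick), which stands on a fixed round steel can 90 mm across with a 116 mm foot; the top face is 118 mm above the table when up. It may be left or right of the console. Press straight down.
- plunger (a joint): how far the plunger is pressed, m: 0 up, 0.014 on its stop (14 mm travel). Spring: 3.4 N at the top, 9 N on the stop; it returns by itself when released.
- selector_grip (a point): where to grip the selector: on its vertical axis, 89 mm above the table. A black disc (50 mm across, top at 66 mm) carries an upright bar 14 mm thick, 49 mm long (28 mm on the pointer side of the axis, 21 mm on the other), its flat sides up to 100 mm above the table. The bar lies along this frame's x; its rounded, white-lined pointer end is towards -x. z is up.
- console: fixed aluminium box 150 x 140 mm, 55 mm high, with the selector in the middle of its top; origin under its centre, z up. Black marks on it show home (the longer mark, where the pointer stands at the start, towards -x) and the five clicks.
- selector (a joint): selector angle, rad, 0 at home, growing clockwise seen from above. Clicks are 24 degrees apart: first 0.419, second 0.838, third 1.257, fourth 1.676, fifth 2.094. A spring (0.14 N m at home, 0.215 at the third click) turns it home when released; on the way to each click the torque first rises above, then drops below, by up to 0.10 N m. One grasp is enough.
- praline_a: chocolate praline in a paper cup, 44 mm across, 34 mm high, loose; one of a row of three along x between can and console (nearest the robot); origin under its centre; leave alone
- praline_b: chocolate praline in a paper cup, 44 mm across, 34 mm high, loose; one of a row of three along x between can and console (middle); origin under its centre; leave alone
- praline_c: chocolate praline in a paper cup, 44 mm across, 34 mm high, loose; one of a row of three along x between can and console (farthest); origin under its centre; leave alone

How it is judged:
By the outcome, as a careful person would: the job done as asked, in the order asked, and still so for the second after the job is handed in, while the arm keeps its last pose, push and grip.
It also fails if it takes over 45 s, if anything falls off the work surface, if the arm or the gripper's body presses on something with over 40 N, if the wrist force passes 120 N, or if a joint passes its speed limit or range.

## Working session

There is one attempt and no reset: what is moved stays moved. The work goes in short steps, Python scripts to look and compute and a tool call to move; the robot and the scene stay as the last step left them, time stands still between calls to the robot, and variables do not carry over. Pictures are saved under pics/ and viewed, at most 10 in all, crops included, and the job is handed in when it is done.

Besides the shell and the picture viewer there is one more tool, called after "Call:" as name(argument=value, ...), one argument or row to a line, values as JSON. play_rows: Moves the arm, as the interface text tells. Its arguments: {"type":"object","properties":{"moves":{"type":"array","items":{"type":"array","items":{"type":"array","items":{"type":"number"}}}},"squeeze":{"type":"number"}},"required":["moves"]}

```bash
ls; mkdir -p pics; python3 - <<'E'
from station import *
import cv2,numpy as np
for n in("scene","top"):
    im=get_image(n); cv2.imwrite(f"pics/{n}0.png",im[:,:,::-1]); m=camera_model(n); print(n,m)
print(read_state()); print(grip_point_offset)
a=[cv2.imread(f"pics/{n}0.png") for n in("scene","top")]
E
```

```text
pics
scene {'fov_y': 49.31089101173343, 'cx': 260.2084286492362, 'cy': 193.7735888445956, 'world_to_cam': array([[-0.18941366,  0.98188439,  0.00505138,  0.11945504],
       [-0.85333024, -0.16715514,  0.49384883,  0.42683322],
       [ 0.48574682,  0.08923122,  0.86953311, -1.09279006],
       [ 0.        ,  0.        ,  0.        ,  1.        ]])}
top {'fov_y': 49.1811333624854, 'cx': 251.06195302003283, 'cy': 194.00026766570335, 'world_to_cam': array([[-1.50440394e-02, -9.99886362e-01,  9.69286865e-04,
        -1.18077936e-02],
       [ 9.76521789e-01, -1.44841482e-02,  2.14931165e-01,
        -5.86683182e-01],
       [-2.14892702e-01,  4.17996266e-03,  9.76628719e-01,
        -9.18242356e-01],
       [ 0.00000000e+00,  0.00000000e+00,  0.00000000e+00,
         1.00000000e+00]])}
{'clock': 0.1, 'qpos': array([-1.35511079e+00,  2.21149054e-01,  1.52750927e+00,  7.57966520e-06,
        1.39468429e+00, -1.26112817e-01]), 'qd': array([-0.0010768 ,  0.00088197, -0.00306466,  0.0009796 ,  0.00123363,
        0.00021428]), 'joint_efforts': array([-3.08337912e-04, -4.98246002e+01, -3.90547550e+01, -2.13149492e-04,
        5.75468250e-03, -8.64737018e-06]), 'eef_pos': array([ 0.20936256, -0.58831328,  0.23030087]), 'orientation': array([-8.74273186e-04,  9.85431980e-01,  1.70067774e-01, -3.54473402e-05]), 'force': array([-0.10246623,  0.11253582, -0.21180208]), 'wrist_torque': array([-0.08568985, -0.01338205, -0.06805556]), 'gripper_force': 0.0, 'grip_width': 0.08549671014593506}
0.0187
```

View pics/scene0.png

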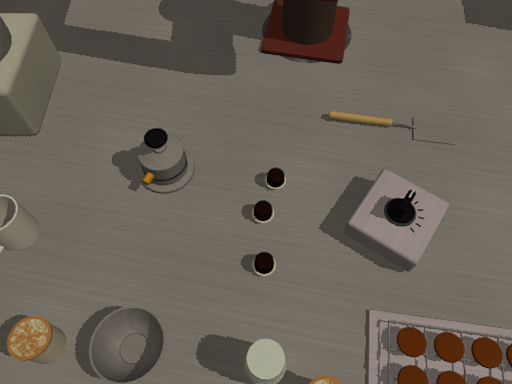

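View pics/top0.png

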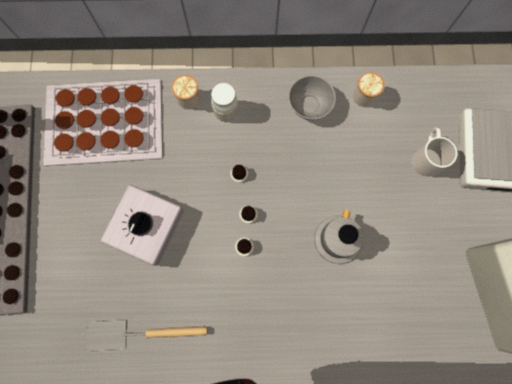

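The scene view shows the plunger head at about (156,138), the selector at (400,212) and pralines at (276,178), (263,211) and (264,264). The top view shows the plunger at (348,234), the selector at (140,223) and pralines at (239,173), (248,214) and (244,247).

```bash
cat > h.py <<'E'
from station import *
import cv2,numpy as np
def K(n):
    m=camera_model(n); return m,192/np.tan(np.radians(m["fov_y"])/2)
def ray(n,uv):
    m,f=K(n); W=m["world_to_cam"]; R,t=W[:3,:3],W[:3,3]
    d=np.array([(uv[0]-m["cx"])/f,-(uv[1]-m["cy"])/f,-1.]); return -R.T@t, R.T@d
def on(n,uv,z):
    c,d=ray(n,uv); return c+d*(z-c[2])/d[2]
def proj(n,p):
    m,f=K(n); q=m["world_to_cam"][:3,:3]@p+m["world_to_cam"][:3,3]
    return np.array([m["cx"]+f*q[0]/-q[2],m["cy"]+f*q[1]/q[2]])
def tri(a,b):
    A=[];B=[]
    for n,uv in(("scene",a),("top",b)):
        c,d=ray(n,uv); d/=np.linalg.norm(d); P=np.eye(3)-np.outer(d,d); A.append(P);B.append(P@c)
    return np.linalg.solve(sum(A),sum(B))
E
python3 - <<'E'
from h import *
im={n:cv2.imread(f"pics/{n}0.png") for n in("scene","top")}
def dark(n,uv,r,th,inv=True):
    u,v=uv; g=cv2.cvtColor(im[n],cv2.COLOR_BGR2GRAY)[v-r:v+r,u-r:u+r]
    m=((g<th) if inv else (g>th)).astype(np.uint8)
    k,l,s,c=cv2.connectedComponentsWithStats(m); i=1+np.argmax(s[1:,4]); 
    ct=max(cv2.findContours((l==i).astype(np.uint8),0,2)[0],key=len)
    return ct+np.array([u-r,v-r])
P={}
for n,uv in(("scene",(156,138)),("top",(348,234))):
    e=cv2.fitEllipse(dark(n,uv,16,28)); print(n,"plunger",e, on(n,e[0],.118)); P[n]=e[0]
print("tri",tri(P["scene"],P["top"]))
for n,uvs in(("scene",[(276,177),(263,211),(264,263)]),("top",[(248-4,247),(248,214),(239,173)])):
    for uv in uvs: e=cv2.fitEllipse(dark(n,uv,14,40)); print(n,"pr",np.round(e[0],1),np.round(on(n,e[0],.03),4))
for n,uv in(("scene",(400,212)),("top",(140,223))):
    hsv=cv2.cvtColor(im[n],cv2.COLOR_BGR2HSV);print(im[n][uv[1]+ (20 if n=="top" else -20),uv[0]+(0 if n=="top" else 0)])
crops=[cv2.resize(im[n][v-50:v+50,u-50:u+50],(390,390),interpolation=3) for n,(u,v) in(("scene",(400,215)),("top",(140,223)))]
c=cv2.convertScaleAbs(np.hstack(crops),alpha=1.4);cv2.imwrite("pics/c.png",c)
E
```

```text
scene plunger ((155.1713409423828, 137.7995147705078), (18.709192276000977, 22.08345603942871), 74.84857940673828) [ 0.4915319  -0.22474427  0.118     ]
top plunger ((348.020263671875, 234.0059356689453), (16.746187210083008, 18.052288055419922), 131.27435302734375) [ 0.48278935 -0.2287552   0.118     ]
tri [ 0.48389762 -0.23058022  0.1067908 ]
scene pr [275.  177.3] [0.4789 0.0006 0.03  ]
scene pr [262.3 210.5] [ 0.5569 -0.0103  0.03  ]
scene pr [263.3 262.5] [0.6591 0.011  0.03  ]
top pr [244. 246.] [ 0.4685 -0.0022  0.03  ]
top pr [248.2 213.2] [ 0.5468 -0.0132  0.03  ]
top pr [238.8 171.9] [0.6498 0.0085 0.03  ]
[125 129 143]
[198 202 217]
```

View pics/c.png

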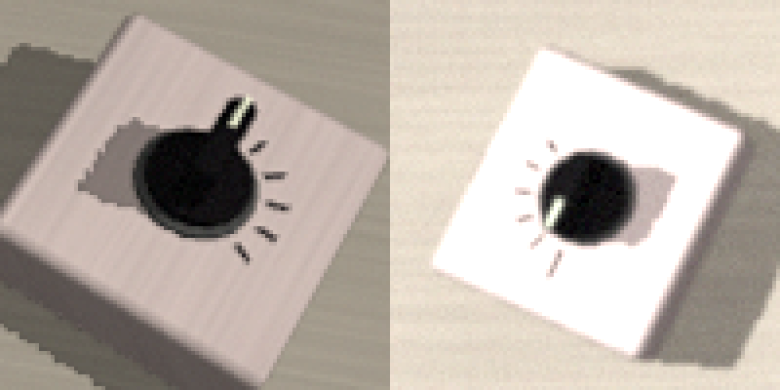

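```bash
python3 - <<'E'
from h import *
S=[(384.1,168.8),(449.5,203.5),(350,224.5),(417.2,264.5)]
T=[(154.1,264.5),(100.8,241),(180.3,206.3),(128.5,185.3)]
for n,L in(("scene",S),("top",T)):
    p=np.array([on(n,u,.055) for u in L]);print(n,np.round(p,4).tolist(),p.mean(0))
    m,f=K(n);print("cam",ray(n,(0,0))[0])
for a in zip(S,T): print([tri(*(a[0],b)).round(4).tolist() for b in T if np.linalg.norm(on("scene",a[0],.055)-on("top",b,.055))<.04])
f=lambda u,v:(90+(u-390)/3.9,173+v/3.9); g=lambda u,v:(350+u/3.9,165+v/3.9)
print("mark home top",on("top",f(555,263),.055),"pointer line top",on("top",f(553,213),.1),"line scene",on("scene",g(241,110),.1))
print("disc top",on("top",f(588,198),.066),"disc scene",on("scene",g(195,185),.066))
im={n:cv2.imread(f"pics/{n}0.png") for n in("scene","top")}
print("plunger @.11",on("scene",(155.2,137.8),.11),on("top",(348,234),.11))
E
```

```text
scene [[0.4343, 0.2078, 0.055], [0.4884, 0.3309, 0.055], [0.5672, 0.1527, 0.055], [0.6211, 0.2727, 0.055]] [0.52772945 0.24103509 0.055     ]
cam [0.91767541 0.05156731 0.73882264]
top [[0.4273, 0.2027, 0.055], [0.4826, 0.3273, 0.055], [0.5613, 0.1459, 0.055], [0.6138, 0.2698, 0.055]] [0.52125001 0.23641228 0.055     ]
cam [ 0.37540769 -0.01646584  1.0228898 ]
[[0.4278, 0.2074, 0.0453]]
[[0.4837, 0.3321, 0.0471]]
[[0.563, 0.1507, 0.0461]]
[[0.6166, 0.2745, 0.0444]]
mark home top [0.48283604 0.254786   0.055     ] pointer line top [0.50623737 0.24460688 0.1       ] line scene [0.50835122 0.24782568 0.1       ]
disc top [0.51965326 0.2340118  0.066     ] disc scene [0.53133446 0.23784109 0.066     ]
plunger @.11 [ 0.48603132 -0.22825205  0.11      ] [ 0.48375234 -0.23058863  0.11      ]
```

```bash
python3 - <<'E'
from h import *
for z in(0,.1,.15,.2):
  print(z,[on("scene",u,z)[:2].round(3).tolist() for u in((60,75),(37,133),(45,18),(0,10))],[on("top",u,z)[:2].round(3).tolist() for u in((467,250),(497,350),(511,240))])
im=cv2.imread("pics/scene0.png")[0:200,0:220];im2=cv2.imread("pics/top0.png")[184:384,292:512]
im=cv2.hconcat([cv2.resize(i,None,fx=1.8,fy=1.8) for i in(im,im2)]);cv2.imwrite("pics/box.png",cv2.convertScaleAbs(im,alpha=1.5))
E
```

```text
0 [[0.274, -0.561], [0.448, -0.537], [0.087, -0.687], [0.081, -0.82]] [[0.454, -0.543], [0.223, -0.583], [0.476, -0.653]]
0.1 [[0.361, -0.478], [0.512, -0.457], [0.2, -0.587], [0.194, -0.702]] [[0.446, -0.491], [0.238, -0.528], [0.466, -0.591]]
0.15 [[0.405, -0.437], [0.544, -0.417], [0.256, -0.537], [0.251, -0.643]] [[0.442, -0.465], [0.246, -0.5], [0.461, -0.56]]
0.2 [[0.448, -0.395], [0.575, -0.378], [0.312, -0.487], [0.307, -0.584]] [[0.438, -0.44], [0.253, -0.472], [0.456, -0.529]]
```

View pics/box.png

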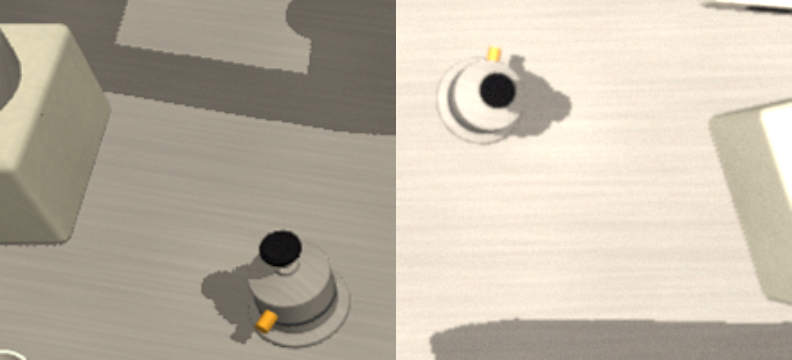

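The box with sloped sides lies beside the start pose (the near base corner is at about x 0.45, y −0.54), so I go +y first and then across to the plunger, with the fingers shut.

Call:
play_rows(
  moves=[
    [[1.6, -4.5, 0, 0, 1], [3.2, -9, 0, 0, 1], [4.8, -13.4, 0, 0, 1], [6.4, -17.9, 0, 0, 1], [11, -18.9, 0, 0, 1], [15.6, -19.9, 0, 0, 1], [20.2, -20.9, 0, 0, 1], [24.8, -21.9, 1, 0, 1], [29.4, -22.9, 3, 0, 1], [33, -23.5, 5, 0, 1]],
  ],
  squeeze=60,
)

```text
clock: 1.1
eef_pos: [0.4436, -0.2552, 0.1811]
orientation: [0.0, 0.985, 0.171, 0.001]
force: [0.4, -0.5, 0.2]
grip_width: 0.0001
gripper_force: 0.0
```

Call:
play_rows(
  moves=[
    [[2.5, -0.5, 1, 0, 1], [5, -1.1, 2, 0, 1], [5, -1.1, 2, 0, 1], [5, -1.1, 2, 0, 1], [5, -1.1, 2, 0, 1], [5, -1.1, 2, 0, 1], [5, -1.1, 2, 0, 1], [5, -1.1, 2, 0, 1], [5, -1.1, 2, 0, 1], [5, -1.1, 2, 0, 1]],
  ],
)

```text
clock: 2.1
eef_pos: [0.485, -0.2299, 0.1614]
orientation: [0.0, 0.985, 0.17, 0.0]
force: [0.6, 0.3, 0.6]
grip_width: 0.0002
gripper_force: 0.0
```

```bash
python3 - <<'E'
from h import *
s=read_state();print(s["clock"],s["eef_pos"],s["orientation"],s["force"])
o=[]
for n,uv in(("scene",(156,128)),("top",(348,220))):
    im=get_image(n)[:,:,::-1]; u,v=uv; print(n,proj(n,s["eef_pos"]))
    o.append(cv2.convertScaleAbs(cv2.resize(im[v-70:v+70,u-70:u+70],(390,390),interpolation=3),alpha=1.5))
cv2.imwrite("pics/p1.png",np.hstack(o))
E
```

```text
2.1 [ 0.48495647 -0.2298547   0.16141699] [5.66623302e-05 9.85455252e-01 1.69935106e-01 5.56864498e-05] [0.56068752 0.32295683 0.63030399]
scene [148.29798123 119.38007846]
top [353.2535935  230.38824543]
```

View pics/p1.png

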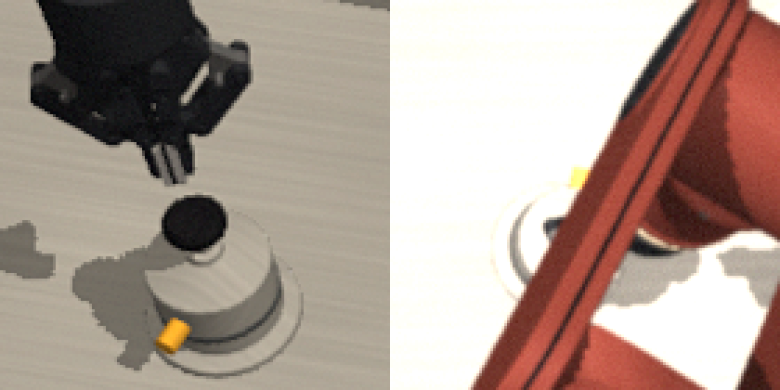

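The scene crop shows the fingertips at about pixel (148,123), against (148,119) predicted. The scene camera therefore reads x some 5 mm long and the top view is the better one. The tip is over the head, so I press after a 3 mm correction.

Call:
play_rows(
  moves=[
    [[-0.3, -0.1, 2, 0, 1], [-0.3, -0.1, 3.8, 0, 1], [-0.3, -0.1, 4.2, 0, 1], [-0.3, -0.1, 4.6, 0, 1], [-0.3, -0.1, 5, 0, 1], [-0.3, -0.1, 5.3, 0, 1], [-0.3, -0.1, 5.5, 0, 1], [-0.3, -0.1, 5.5, 0, 1], [-0.3, -0.1, 5.5, 0, 1], [-0.3, -0.1, 5.5, 0, 1]],
  ],
)

```text
clock: 3.2
eef_pos: [0.4822, -0.2299, 0.1077]
orientation: [0.0, 0.985, 0.17, 0.0]
force: [-4.2, 3.0, 6.9]
grip_width: -0.0001
gripper_force: 3.6
```

Call:
play_rows(
  moves=[
    [[0, 0, 0.1, 0, 1], [0, 0, 0.2, 0, 1], [0, 0, 0.3, 0, 1], [0, 0, 0.4, 0, 1], [0, 0, 0.5, 0, 1], [0, 0, 0.5, 0, 1], [0, 0, 0.5, 0, 1], [0, 0, 0.5, 0, 1], [0, 0, 0.5, 0, 1], [0, 0, 0.5, 0, 1]],
  ],
)

```text
clock: 4.2
eef_pos: [0.4823, -0.23, 0.1037]
orientation: [0.0, 0.985, 0.17, 0.0]
force: [-5.7, 4.6, 13.9]
grip_width: 0.0004
gripper_force: 7.2
```

Call:
play_rows(
  moves=[
    [[0, 0, 0.1, 0, 1], [0, 0, 0.2, 0, 1], [0, 0, 0.2, 0, 1], [0, 0, 0.2, 0, 1], [0, 0, 0.2, 0, 1], [0, 0, 0.2, 0, 1], [0, 0, 0.2, 0, 1], [0, 0, 0.2, 0, 1], [0, 0, 0.2, 0, 1], [0, 0, 0.2, 0, 1]],
  ],
)

```text
clock: 5.2
eef_pos: [0.4825, -0.2301, 0.1036]
orientation: [0.001, 0.985, 0.17, 0.0]
force: [-12.8, 7.6, 27.4]
grip_width: -0.0001
gripper_force: 13.7
```

Force rises at constant height, so the plunger is on its stop. I release straight up and then travel high over the pralines.

Call:
play_rows(
  moves=[
    [[0, 0, -1, 0, 1], [0, 0, -4, 0, 1], [0, 0, -8, 0, 0.5], [0, 0, -11, 0, 0], [1.5, -3.3, -11, -7, 0], [3.2, -7.1, -11, -15, 0], [4.9, -10.9, -11, -23, 0], [6.6, -14.7, -11, -31, 0], [8.3, -18.5, -11, -39, 0], [10, -22.3, -11, -47, 0]],
  ],
)

```text
clock: 6.2
eef_pos: [0.502, 0.0154, 0.2102]
orientation: [0.001, 0.834, 0.551, 0.001]
force: [0.8, 0.2, 0.1]
grip_width: 0.0855
gripper_force: 0.0
```

```bash
cat > go.py <<'E'
import sys
from h import *
s=read_state();x,y,ang=map(float,sys.argv[1:4])
from scipy.spatial.transform import Rotation as R
q=s["orientation"];M=R.from_quat([q[1],q[2],q[3],q[0]]).as_matrix()
a=np.degrees(np.arctan2(M[1,0],M[0,0]));d=np.array([x,y,s["eef_pos"][2]])-s["eef_pos"]
print(s["clock"],"pos",s["eef_pos"].round(4),"ang",a.round(2),"tilt",M[:2,2].round(4),"shift cm",(M.T@d*100).round(2),"turn",-(((ang-a)+180)%360-180),"F",s["force"].round(1),"q6",s["qpos"][5].round(3))
E
python3 go.py .5215 .2375 156.5
python3 - <<'E'
from h import *
im=get_image("scene")[:,:,::-1];cv2.imwrite("pics/up.png",im);a=cv2.imread("pics/scene0.png")
t=cv2.cvtColor(im,6)[118:160,130:185]; b=cv2.cvtColor(a,6)[118:160,130:185]; print("diff",cv2.absdiff(t,b).mean(),cv2.minMaxLoc(cv2.matchTemplate(t,b[8:34,8:45],5)))
E
```

```text
6.2 pos [0.502  0.0154 0.2102] ang 66.9 tilt [ 0.0025 -0.0002] shift cm [21.19 -6.91 -0.  ] turn -89.59715076674212 F [0.8 0.2 0.1] q6 0.277
diff 15.27012987012987 (0.0045164464972913265, 0.9259516000747681, (0, 0), (8, 8))
```

The template matches at zero shift, so the plunger is back up. On to the console.

Call:
play_rows(
  moves=[
    [[3.5, -1.2, 0, -8, 0], [7.1, -2.3, 0, -16, 0], [10.6, -3.5, 0, -24.5, 0], [14.1, -4.6, 0, -33, 0], [17.7, -5.8, 0, -41.5, 0], [21.2, -6.9, 0, -50, 0], [21.2, -6.9, 0, -58, 0], [21.2, -6.9, 0, -66, 0], [21.2, -6.9, 0, -74, 0], [21.2, -6.9, 0, -82, 0]],
  ],
)

```text
clock: 7.25
eef_pos: [0.5228, 0.236, 0.2098]
orientation: [0.001, 0.268, 0.963, 0.0]
force: [-0.1, -0.4, -0.2]
grip_width: 0.0854
gripper_force: 0.0
```

Call:
play_rows(
  moves=[
    [[0, 0, 1, -4, 0], [0, 0, 3, -7.6, 0], [0, 0, 5, -7.6, 0], [0, 0, 7, -7.6, 0], [0, 0, 7, -7.6, 0], [0, 0, 7, -7.6, 0], [0, 0, 7, -7.6, 0], [0, 0, 7, -7.6, 0], [0, 0, 7, -7.6, 0], [0, 0, 7, -7.6, 0]],
  ],
)

```text
clock: 8.25
eef_pos: [0.5226, 0.236, 0.1399]
orientation: [0.0, 0.206, 0.978, 0.0]
force: [-0.3, -0.3, -0.8]
grip_width: 0.0853
gripper_force: 0.0
```

```bash
python3 go.py .5215 .2375 156.5; python3 - <<'E'
from h import *
s=read_state();o=[]
for n,uv in(("scene",(400,195)),("top",(140,223))):
    im=get_image(n)[:,:,::-1]; u,v=uv; print(n,proj(n,s["eef_pos"]))
    o.append(cv2.convertScaleAbs(cv2.resize(im[v-65:v+65,u-65:u+65],(390,390),interpolation=3),alpha=1.5))
cv2.imwrite("pics/k1.png",np.hstack(o))
E
```

```text
8.25 pos [0.5226 0.236  0.1399] ang 156.19 tilt [0.001  0.0003] shift cm [ 0.17  0.1  -0.  ] turn -0.3140554386790768 F [-0.3 -0.3 -0.8] q6 -0.869
scene [412.12813786 187.44857532]
top [131.02830087 217.33329846]
```

View pics/k1.png

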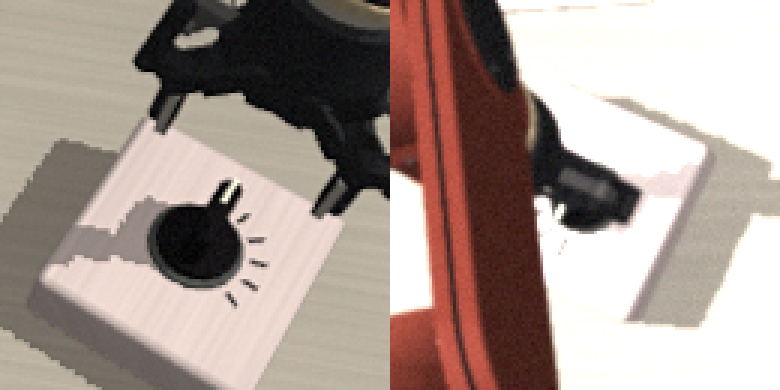

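```bash
python3 - <<'E'
from h import *
c=np.array([.5226,.236]);ob=np.array([414.7,187.2])
for z in(.15,.153,.156):
    p=proj("scene",np.array([*c,z]));e=ob-p
    S=np.array([(384.1,168.8),(449.5,203.5),(350,224.5),(417.2,264.5)])-e
    print(z,p,"err px",e,"console",np.mean([on("scene",u,.055) for u in S],0),"disc",on("scene",np.array([400.5,212.])-e,.066), "tip line",on("scene",np.array([412,193.3])-e,.1))
# expected finger tips
a=np.radians(66.3);d=np.array([np.cos(a),np.sin(a)])
for s in(1,-1): print(proj("scene",np.array([*(c+s*d*.05),.153])))
E
```

```text
0.15 [414.1214311  184.33523913] err px [0.5785689  2.86476087] console [0.52193657 0.23982647 0.055     ] disc [0.52454922 0.23751848 0.066     ] tip line [0.50274964 0.24710075 0.1       ]
0.153 [414.71695016 183.39437413] err px [-0.01695016  3.80562587] console [0.51974583 0.24085121 0.055     ] disc [0.52238803 0.23853046 0.066     ] tip line [0.50059082 0.24811092 0.1       ]
0.156 [415.3170233  182.44631412] err px [-0.6170233   4.75368588] console [0.51753271 0.24188641 0.055     ] disc [0.52020478 0.23955276 0.066     ] tip line [0.49840982 0.24913148 0.1       ]
[443.55644407 198.6419911 ]
[387.02061314 168.75115121]
```

The scene crop shows the fingertips at (388,173) and (441,201) straddling the bar, whose white line is at (412,193). Camera error there is about +3.8 px down, as before. I descend with a small shift, then half-close.

Call:
play_rows(
  moves=[
    [[0.3, 0.15, 2, -0.3, 0], [0.3, 0.15, 4, -0.3, 0], [0.3, 0.15, 5.5, -0.3, 0], [0.3, 0.15, 6.3, -0.3, 0.3], [0.3, 0.15, 6.8, -0.3, 0.5], [0.3, 0.15, 6.8, -0.3, 0.7], [0.3, 0.15, 6.8, -0.3, 0.7], [0.3, 0.15, 6.8, -0.3, 0.7], [0.3, 0.15, 6.8, -0.3, 0.7], [0.3, 0.15, 6.8, -0.3, 0.7]],
  ],
  squeeze=20,
)

```text
clock: 9.35
eef_pos: [0.5205, 0.2385, 0.0718]
orientation: [0.0, 0.204, 0.979, 0.0]
force: [0.1, -0.7, -0.0]
grip_width: 0.0254
gripper_force: 0.0
```

```bash
python3 go.py .5205 .2385 156.5; python3 - <<'E'
from h import *
s=read_state();print(s["grip_width"],s["gripper_force"])
im=get_image("scene")[:,:,::-1]; u,v=405,200
cv2.imwrite("pics/k2.png",cv2.convertScaleAbs(cv2.resize(im[v-40:v+40,u-50:u+50],(750,600),interpolation=3),alpha=2))
E
```

```text
9.35 pos [0.5205 0.2385 0.0718] ang 156.48 tilt [0.0008 0.0003] shift cm [-0.  0.  0.] turn -0.017859893593850984 F [ 0.1 -0.7 -0. ] q6 -0.868
0.025432522497467514 0.0
```

View pics/k2.png

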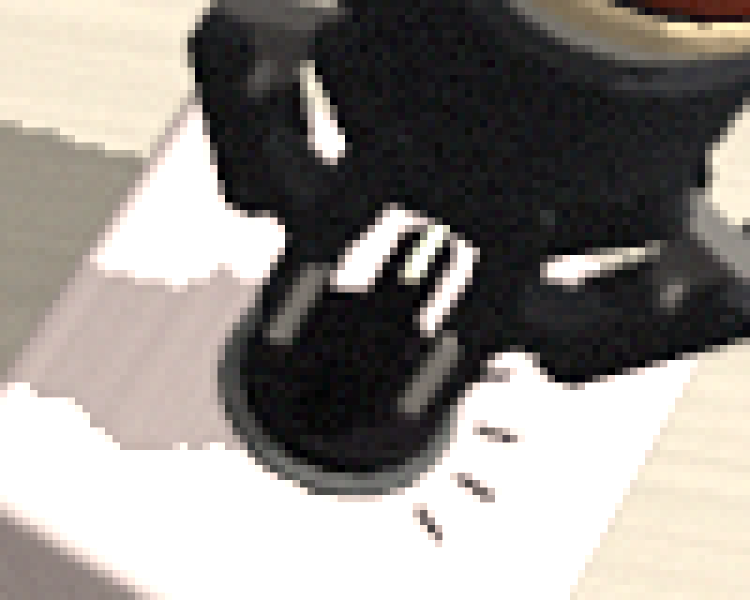

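The picture shows the bar between the pads with the left gap slightly wider, so the tool must go about 1 mm along +y of the tool. Then I close gently.

Call:
play_rows(
  moves=[
    [[0, 0.1, 0, 0, 0.7], [0, 0.1, 0, 0, 0.75], [0, 0.1, 0, 0, 0.8], [0, 0.1, 0, 0, 0.85], [0, 0.1, 0, 0, 1], [0, 0.1, 0, 0, 1], [0, 0.1, 0, 0, 1], [0, 0.1, 0, 0, 1], [0, 0.1, 0, 0, 1], [0, 0.1, 0, 0, 1]],
  ],
  squeeze=20,
)

```text
clock: 10.4
eef_pos: [0.5208, 0.2399, 0.0715]
orientation: [0.0, 0.204, 0.979, 0.001]
force: [0.6, 4.8, -1.0]
grip_width: 0.0138
gripper_force: 21.4
```

```bash
python3 go.py .5205 .2385 156.5; python3 -c "
from h import *
print(read_state()['wrist_torque'])"
```

```text
10.4 pos [0.5208 0.2399 0.0715] ang 156.47 tilt [0.0008 0.0012] shift cm [-0.03 -0.15 -0.  ] turn -0.03117072432206669 F [ 0.6  4.8 -1. ] q6 -0.867
[ 0.76919451 -0.25942119 -0.32478687]
```

Call:
play_rows(
  moves=[
    [[0, 0.08, 0, 0, 1], [0, 0.08, 0, 0, 1], [0, 0.08, 0, 0, 1], [0, 0.08, 0, 4, 1], [0, 0.08, 0, 8, 1], [0, 0.08, 0, 12, 1], [0, 0.08, 0, 16, 1], [0, 0.08, 0, 20, 1], [0, 0.08, 0, 24, 1], [0, 0.08, 0, 24, 1]],
  ],
  squeeze=70,
)

```text
clock: 11.4
eef_pos: [0.5214, 0.2408, 0.0716]
orientation: [0.0, 0.403, 0.915, 0.001]
force: [2.7, 5.1, -0.0]
grip_width: 0.013
gripper_force: 69.0
```

```bash
python3 go.py .5212 .2401 132.5; python3 -c "
from h import *
print(read_state()['wrist_torque'])"
```

```text
11.4 pos [0.5214 0.2408 0.0716] ang 132.44 tilt [0.0016 0.0012] shift cm [-0.04 -0.07 -0.  ] turn -0.059751593153634985 F [ 2.7  5.1 -0. ] q6 -0.446
[ 0.83633048 -0.16698788  0.16041113]
```

Call:
play_rows(
  moves=[
    [[0.05, 0.1, 0, 4, 1], [0.05, 0.1, 0, 8, 1], [0.05, 0.1, 0, 12, 1], [0.05, 0.1, 0, 16, 1], [0.05, 0.1, 0, 20, 1], [0.05, 0.1, 0, 24, 1], [0.05, 0.1, 0, 28, 1], [0.05, 0.1, 0, 32, 1], [0.05, 0.1, 0, 36, 1], [0.05, 0.1, 0, 40, 1]],
  ],
)

```text
clock: 12.4
eef_pos: [0.523, 0.2416, 0.0716]
orientation: [0.001, 0.692, 0.722, 0.002]
force: [7.1, 4.9, -4.1]
grip_width: 0.0129
gripper_force: 68.5
```

Call:
play_rows(
  moves=[
    [[0, 0, 0, 2, 1], [0, 0, 0, 4, 1], [0, 0, 0, 6, 1], [0, 0, 0, 8, 1], [0, 0, 0, 8, 1], [0, 0, 0, 8, 1], [0, 0, 0, 8, 1], [0, 0, 0, 8, 1], [0, 0, 0, 8, 1], [0, 0, 0, 8, 1]],
  ],
)

```text
clock: 13.4
eef_pos: [0.5234, 0.2416, 0.0716]
orientation: [0.001, 0.74, 0.673, 0.002]
force: [7.7, 4.8, -5.3]
grip_width: 0.0132
gripper_force: 68.3
```

```bash
python3 go.py .5212 .2401 84.5; python3 - <<'E'
from h import *
print(read_state()['wrist_torque'])
im=get_image("scene")[:,:,::-1]; u,v=405,205
cv2.imwrite("pics/k3.png",cv2.convertScaleAbs(cv2.resize(im[v-40:v+40,u-50:u+50],(750,600),interpolation=3),alpha=2))
cv2.imwrite("pics/s3.png",im)
E
```

```text
13.4 pos [0.5234 0.2416 0.0716] ang 84.55 tilt [0.0049 0.0012] shift cm [-0.17 -0.2  -0.  ] turn 0.04838380454407343 F [ 7.7  4.8 -5.3] q6 0.391
[ 0.77604825 -1.159823    0.16266719]
```

View pics/k3.png

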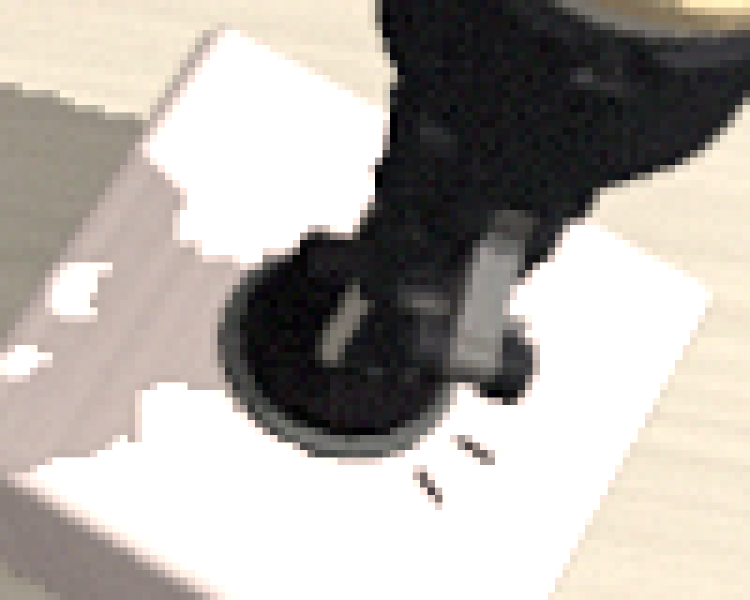

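The pointer stands on the third mark: two marks, the fourth and fifth, are left beyond it at crop (475,448) and (430,487). The tool has turned 72.0°. I relieve the small side load, hold, and check the pralines and plunger.

Call:
play_rows(
  moves=[
    [[0.03, 0.05, 0, 0, 1], [0.07, 0.1, 0, 0, 1], [0.07, 0.1, 0, 0, 1], [0.07, 0.1, 0, 0, 1], [0.07, 0.1, 0, 0, 1], [0.07, 0.1, 0, 0, 1], [0.07, 0.1, 0, 0, 1], [0.07, 0.1, 0, 0, 1], [0.07, 0.1, 0, 0, 1], [0.07, 0.1, 0, 0, 1]],
  ],
)

```text
clock: 14.45
eef_pos: [0.5234, 0.2416, 0.0716]
orientation: [0.001, 0.74, 0.673, 0.001]
force: [5.7, 2.7, -2.4]
grip_width: 0.0129
gripper_force: 68.9
```

```bash
python3 go.py .5212 .2401 84.5; python3 - <<'E'
from h import *
a,b=cv2.imread("pics/scene0.png"),cv2.imread("pics/s3.png")
for u,v in((275,178),(262,211),(263,263),(156,138)):
    print(cv2.minMaxLoc(cv2.matchTemplate(b[v-24:v+24,u-24:u+24],a[v-16:v+16,u-16:u+16],5))[1::2])
s=read_state();print(s["qd"].round(4),s["gripper_force"],s["wrist_torque"])
E
```

```text
14.45 pos [0.5234 0.2416 0.0716] ang 84.52 tilt [0.0025 0.0001] shift cm [-0.17 -0.21 -0.  ] turn 0.02220238574261657 F [ 5.7  2.7 -2.4] q6 0.392
(0.9170855283737183, (8, 8))
(0.9161185622215271, (8, 8))
(0.9993181824684143, (8, 8))
(0.9189193844795227, (8, 8))
[-0.0009 -0.0006 -0.0008 -0.002  -0.0003  0.0003] 68.85446190834045 [ 0.38682618 -0.71223315  0.20234534]
```

The arm is steady, and the pralines and plunger are where they started. Wrist torque is 0.20 N m, against 0.215 expected at the third click.

```bash
python3 -c "
from station import *
print(close_job())"
```

```text
the job is handed in; nothing more can be done
None
```

The job is handed in: the plunger was pressed to its stop and came back up, the selector is held gripped on the third click (72° turned), and the pralines have not moved.

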